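# Lay out the bonder set-up kit on its outline pads

### The arm

A 6-joint arm with a two-finger parallel gripper is mounted at the origin on the work surface; the furniture and walls round the work are solid. World frame = base frame: x ahead of the robot, y to its left, z up, the work surface at z = 0. Lengths are in mm, angles in rad, forces in N, time in s.
With the tool pointing down it reaches from about 300 to 775 mm from the base axis. Payload 14.6 kg.
Tool frame: the origin (TCP) lies between the finger pads; the fingertips stand 25 mm ahead of it and the grasp point (between the pads) lies 6 mm ahead of it; z points along the fingers, y is the line along which they close (so a half turn about z gives the same grasp; the last joint's range is limited). The gripper opens to 94 mm and grips with 3 to 60 N. Pads are 16 mm wide; open, the fingers measure 119 mm over their backs; the gripper's body (75 mm by 177 mm) begins 78 mm behind the grasp point.
Start: joints at [-1.278, 0.3, 1.521, -0, 1.321, -0.067], TCP at [193.64, -514.775, 230.446] pointing down, gripper open.
Joint ranges: [-3.03, 3.03], [-0.79, 2.21], [0.23, 2.52], [-1.04, 4.18], [0, 3.07], [-2.55, 2.55]. Speed limits (rad/s): [2.22, 2.22, 2.57, 3.14, 3.14, 3.14].

### API

Orientations are given as [roll, pitch, yaw] about the fixed x, y, z axes, in that order (R = Rz(yaw) Ry(pitch) Rx(roll)).
In Python, from cell import manip gives the robot as it stands. The module is installed in compiled form; this text tells all that it offers.
- The arm moves only by the tool step_arm, never from a script. Its argument "series" is one flat list of numbers, 5 for each row, row after row: the shift along the world's x, y, z in mm, then the turn about the world's z in rad, then the closure, from 0 (fully open) to 1 (shut). In form: [dx, dy, dz, spin, jaw, dx, dy, dz, spin, jaw, ...]. A call has 1 to 20 rows; each row shifts and turns the commanded pose from where the row before left it; what a row does not reach is not made up. A row lasts 1/8 s, in which the tool goes at most 62.5 mm and 10.7 degrees, less where a joint would pass 70% of its speed; a pose out of reach is approached as far as the arm can. A call is refused whole if a number of a shift passes 62.5 or a number of a turn 0.188, either way. A call with a gripper value outside its range is refused whole. The fingers move at their own pace and stop on an object; "squeeze" is the grip in N (left out, the last holds). Time passes only in rows, so rows that do not move let the fingers close. It gives the time, the measured TCP pose, the force, the opening and the grip force at its end, in the units of the state.
- manip.read_state(): the state, without advancing time (a new reading comes with each control period).
- manip.camera(name): name is "side" or "top"; returns (picture, depth): 384x512x3 uint8, blue, green, red; 384x512 float32, mm along the optical axis (not along the pixel's ray), 0 where there is no reading.
- manip.camera_info(name): a dict with "fovy" (degrees; the focal length in pixels is half the picture's height over the tangent of half this angle, whatever the lens; pixels are square), "cx", "cy" (the principal point, pixels), "k1" (the pictures are not rectified: a ray, as slopes to the right and down, at radius r is drawn at 1 + k1 r^2 times it, then the intrinsics apply), "eye" and "orientation" of the camera in the world. Camera axes: x right, y down, z forward; pixel columns grow to the right and rows downward; lengths in mm; the calibration is good to about 2 mm. A picture is of the moment at which its call begins. camera_info takes no time and is no camera call.
- manip.sign_off(): hands the job in; it is judged then, once.
The state is a dict: "clock": time; "joints": joint angles; "qd": joint speeds; "effort": joint torques, N m; "eef_pos": TCP position; "eef_rot": TCP orientation; "wrist_force": force on the tool from outside, world axes, zero at the start; "moment": the same for the moment, N m; "finger_gap": finger opening in mm; "finger_force": force on a finger pad.
Only numpy, scipy, OpenCV 4.12 (cv2) and the standard library are available. Lean on these libraries where they do the work, as an engineer would, in place of code of your own. Each camera call takes 0.05 s, during which the arm holds its last target. There are 200 camera calls.

### The job

Lay out the set-up kit for the wire bonder: put the strip magazine, the square waffle pack, the steel height setting block with its pin and the round paste pot each on the rubber pad whose outline has its shape and size, centred and lined up with the outline (either way round is fine). Keep every piece upright all the time, and leave all four standing on their pads, let go.

Things in the scene. Friction and masses are not known exactly. Their poses are not given: they have to be found in the camera images.
- magazine: Strip magazine: grey metal box 85 mm (its x) by 50 mm (its y), 55 mm high, plain closed top and two plain side walls (facing +y and -y), ends open and showing yellow strips, looks near white from above; about 0.19 kg. Loose, stands upright on the table. Origin: centre of its underside, z up.
- waffle_pack: Waffle pack: flat square chip box 50 x 50 mm, 14 mm high, black below with a clear lid (fixed) that makes it look light grey from above; about 0.04 kg. Loose, stands upright on the table. Origin: centre of its underside, z up.
- setting_block: Height setting block: steel block 28 mm (its x) by 40 mm (its y), 18 mm high, with an upright steel pin 8 mm thick on top, 10 mm off centre towards -y, to 32 mm high; about 0.14 kg. Loose, stands upright on the table. Origin: centre of its underside, z up.
- paste_pot: Paste pot: round white pot with a blue screw lid (fixed), 42 mm in diameter, 34 mm high; about 0.07 kg. Loose, stands upright on the table. Origin: centre of its underside, z up.
- pad_magazine: Black rubber pad 4 mm thick, fixed to the table, 117 x 82 mm, with two small screw heads in opposite corners and a light grey field with a white outline in its middle: a rectangle 85 mm (its x) by 50 mm (its y). Origin: centre of its underside, z up; the piece stands on the top face, 4 mm above the origin.
- pad_waffle: Black rubber pad 4 mm thick, fixed to the table, 82 x 82 mm, with two small screw heads in opposite corners and a light grey field with a white outline in its middle: a square 50 x 50 mm. Origin: centre of its underside, z up; the piece stands on the top face, 4 mm above the origin.
- pad_block: Black rubber pad 4 mm thick, fixed to the table, 60 mm (its x) by 72 mm (its y), with two small screw heads in opposite corners and a light grey field with a white outline in its middle: a small rectangle 28 mm (its x) by 40 mm (its y). Origin: centre of its underside, z up; the piece stands on the top face, 4 mm above the origin.
- pad_pot: Black rubber pad 4 mm thick, fixed to the table, 74 x 74 mm, with two small screw heads in opposite corners and a light grey field with a white outline in its middle: a circle 42 mm in diameter. Origin: centre of its underside, z up; the piece stands on the top face, 4 mm above the origin.

How it is judged (in metres and radians):
At the end, for the whole second after the job is handed in: Each of the four pieces stands upright (0.1 rad) on top of its own matching pad, within 12 mm of its centre and 0.2 rad of its outline (half turns allowed, quarter turns for the square waffle pack, any turn for the pot), released and at rest (horizontal distance between magazine and pad_magazine below 0.012 m and z of magazine in the frame of pad_magazine between 0.002 and 0.007 m and angle between each of magazine, waffle_pack, setting_block, paste_pot's own z axis and vertical below 0.1 rad and linear speed of each of magazine, waffle_pack, setting_block, paste_pot below 0.02 m/s and angle between the x axis of magazine and the x axis of pad_magazine, either way round below 0.2 rad and horizontal distance between waffle_pack and pad_waffle below 0.012 m and z of waffle_pack in the frame of pad_waffle between 0.002 and 0.007 m and (angle between the x axis of waffle_pack and the x axis of pad_waffle, either way round below 0.2 rad or angle between the x axis of waffle_pack and the y axis of pad_waffle, either way round below 0.2 rad) and horizontal distance between setting_block and pad_block below 0.012 m and z of setting_block in the frame of pad_block between 0.002 and 0.007 m and angle between the x axis of setting_block and the x axis of pad_block, either way round below 0.2 rad and horizontal distance between paste_pot and pad_pot below 0.012 m and z of paste_pot in the frame of pad_pot between 0.002 and 0.007 m); the robot touches nothing.
It fails at once if a piece of the kit is tipped by more than about 35 degrees (angle between any of magazine, waffle_pack, setting_block, paste_pot's own z axis and vertical above 0.6 rad).
It also fails if it takes over 112 s, if anything falls off the work surface, if the arm or the gripper's body presses on something with over 40 N, if the wrist force passes 120 N, or if a joint passes its speed limit or range.

## Working session

There is one attempt and no reset: what is moved stays moved. The work goes in short steps, Python scripts to look and compute and a tool call to move; the robot and the scene stay as the last step left them, time stands still between calls to the robot, and variables do not carry over. Pictures are saved under pics/ and viewed, at most 14 in all, crops included, and the job is handed in when it is done.

Besides the shell and the picture viewer there is one more tool, called by a JSON object that holds its "name" and its "arguments", one argument or row to a line. step_arm: Moves the arm, as the interface text tells. Its arguments: {"type":"object","properties":{"series":{"type":"array"},"squeeze":{"type":"number"}},"required":["series"]}

```bash
mkdir -p pics; cat > h.py <<'E'
import numpy as np, cv2
from cell import manip
from scipy.spatial.transform import Rotation as R
def cloud(n):
    im,d=manip.camera(n); i=manip.camera_info(n)
    f=192/np.tan(np.radians(i['fovy'])/2)
    K=np.array([[f,0,i['cx']],[0,f,i['cy']],[0,0,1.]])
    v,u=np.mgrid[:384,:512]
    p=cv2.undistortPoints(np.stack([u,v],-1).reshape(-1,1,2).astype(float),K,np.array([i['k1'],0,0,0.])).reshape(384,512,2)
    c=np.dstack([p*d[...,None],d])
    o=np.array(i['orientation'])
    M=o if o.shape==(3,3) else R.from_euler('xyz',o).as_matrix()
    return im,d,c@M.T+np.array(i['eye'])
E
python3 - <<'E'
from h import *
for n in('top','side'):
    im,d,w=cloud(n); print(manip.camera_info(n)); cv2.imwrite(f'pics/{n}0.png',im); np.savez(f'{n}0.npz',im=im,d=d,w=w)
    print(w[::60,::80].round().astype(int).tolist())
print(manip.read_state())
E
```

```text
{'fovy': 56.990418579467736, 'cx': 255.4211046752993, 'cy': 187.08877641596965, 'k1': -0.059085227740893136, 'eye': array([ 423.80177635,  -56.1925819 , 1016.29600008]), 'orientation': array([-3.03835396,  0.02331126, -1.57784929])}
[[[957, 569, 279], [1027, 435, 158], [1236, 314, -162], [1055, 5, 89], [939, -192, 255], [863, -332, 368], [803, -434, 460]], [[809, 562, 265], [920, 497, 24], [841, 205, 167], [1073, 32, -323], [917, -232, -7], [823, -398, 185], [757, -509, 326]], [[695, 629, 164], [783, 574, -140], [734, 251, -2], [729, 11, 1], [726, -225, -1], [760, -510, -119], [690, -632, 115]], [[555, 725, 26], [643, 851, -677], [553, 246, 0], [550, 11, 1], [548, -220, -3], [546, -452, 1], [571, -833, -228]], [[378, 712, 28], [378, 482, -1], [379, 243, 1], [378, 12, -3], [376, -216, -3], [374, -445, -2], [346, -960, -458]], [[207, 701, 31], [206, 477, -2], [209, 241, -1], [210, 12, 2], [209, -212, -1], [58, -698, -691], [137, -844, -289]], [[-242, 1243, -683], [35, 474, -2], [42, 239, 1], [247, -24, 543], [45, -209, 2], [-184, -654, -595], [166, -457, 345]]]
{'fovy': 53.003507383199
[... 1060 characters left out ...]
, [444, 705, 29]]]
{'clock': 0.1, 'joints': array([-1.27764145e+00,  3.00422101e-01,  1.52153209e+00, -3.51432072e-05,
        1.32071122e+00, -6.65719408e-02]), 'qd': array([-0.00060318, -0.00076867, -0.00167248, -0.0026193 ,  0.00010585,
        0.00249848]), 'effort': array([-1.21598998e-03, -5.32650268e+01, -3.53293276e+01,  7.09125982e-02,
        2.34450441e-02, -4.58412785e-05]), 'eef_pos': array([ 193.55074462, -514.58497654,  229.93392114]), 'eef_rot': array([-3.14052001e+00, -3.73974465e-05,  3.59735511e-01]), 'wrist_force': array([-0.23594307, -0.71800568, -0.02392488]), 'moment': array([-0.00743554,  0.01817451,  0.03056174]), 'finger_force': 0.0, 'finger_gap': 93.96779706936826}
```

View pics/top0.png

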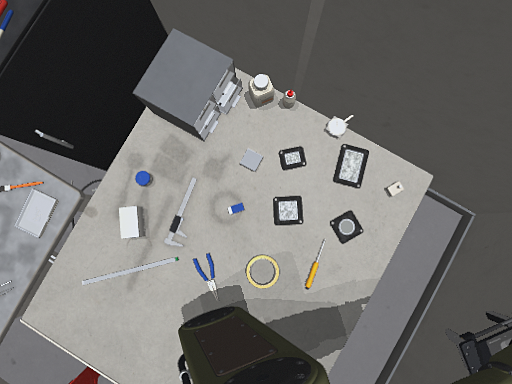

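View pics/side0.png

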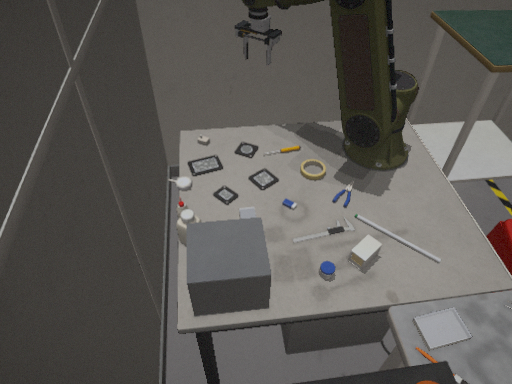

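The top view shows the magazine at about (130,222), the pot at (143,179), the waffle pack at (251,159), and pads at (292,158), (351,166), (288,210) and (347,226). The block could be either (236,209) or (395,188), so I'll zoom in and measure.

```bash
cat > m.py <<'E'
from h import *
import sys
z=np.load(sys.argv[1]); im,w=z['im'],z['w']
g=cv2.cvtColor(im,6)
# (name, u0,u1,v0,v1, zlo,zhi)
for n,u,v,r,lo,hi in [('mag',130,222,24,45,65),('pot',143,179,16,25,42),('waf',251,159,18,8,22),('b1',236,209,16,8,45),('b2',395,188,14,8,45)]:
    sub=w[v-r:v+r,u-r:u+r].reshape(-1,3); k=(sub[:,2]>lo)&(sub[:,2]<hi); p=sub[k]
    (c,s,a)=cv2.minAreaRect(p[:,:2].astype(np.float32))
    print(n,k.sum(),'c',np.round(c,1),'s',np.round(s,1),'ang',round(a,1),'z',np.percentile(p[:,2],[10,50,95]).round(1),'med',np.median(p,0).round(1))
for n,u,v,r in [('pblk',292,158,20),('pmag',351,166,30),('pwaf',288,210,22),('ppot',347,226,22)]:
    s=g[v-r:v+r,u-r:u+r]; k=(s<75).astype(np.uint8)
    nn,l,st,ce=cv2.connectedComponentsWithStats(k,connectivity=8); j=1+st[1:,4].argmax()
    P=w[v-r:v+r,u-r:u+r]; hgt=np.median(P[l==j][:,2])
    # rays intersected with z=4
    e=np.array(manip.camera_info('top')['eye']); Q=P[l==j]; Q=e+(Q-e)*((4-e[2])/(Q[:,2]-e[2]))[:,None]
    (c,sz,a)=cv2.minAreaRect(Q[:,:2].astype(np.float32))
    print(n,'c',np.round(c,1),'s',np.round(sz,1),'ang',round(a,1),'z',hgt.round(1))
E
python3 m.py top0.npz
python3 - <<'E'
import cv2,numpy as np
t=cv2.imread('pics/top0.png');s=cv2.imread('pics/side0.png')
a=cv2.resize(t[135:255,110:270],(800,600),interpolation=2);b=cv2.resize(t[130:250,260:420],(800,600),interpolation=2)
cv2.imwrite('pics/a.png',a);cv2.imwrite('pics/b.png',b)
E
```

```text
mag 604 c [431.7 315.2] s [85.8 54.3] ang 5.6 z [51.7 54.5 57.4] med [430.4 314.4  54.5]
pot 176 c [555.  286.5] s [39.2 40.6] ang 88.7 z [31.  33.5 36.7] med [554.6 285.8  33.5]
waf 307 c [607.3 -21.5] s [50.5 50.8] ang 61.3 z [11.4 13.8 16.4] med [606.7 -21.5  13.8]
b1 121 c [467.2  24.1] s [21.9 44.3] ang 18.2 z [ 9.2 11.5 14.1] med [468.7  24.9  11.5]
b2 145 c [ 518.7 -429.9] s [28.6 38.9] ang 27.9 z [14.4 17.8 22.7] med [ 518.4 -428.5   17.8]
pblk c [ 613.  -139.5] s [58.2 70.8] ang 11.1 z 3.8
pmag c [ 589.3 -309.1] s [ 79.4 117.6] ang 72.7 z 3.7
pwaf c [ 464.3 -122. ] s [95.8 60.7] ang 35.4 z 3.7
ppot c [ 414.2 -290.2] s [73.7 70.4] ang 31.2 z 3.5m.py:15: RuntimeWarning: divide by zero encountered in divide
  e=np.array(manip.camera_info('top')['eye']); Q=P[l==j]; Q=e+(Q-e)*((4-e[2])/(Q[:,2]-e[2]))[:,None]
m.py:15: RuntimeWarning: invalid value encountered in multiply
  e=np.array(manip.camera_info('top')['eye']); Q=P[l==j]; Q=e+(Q-e)*((4-e[2])/(Q[:,2]-e[2]))[:,None]
```

View pics/a.png

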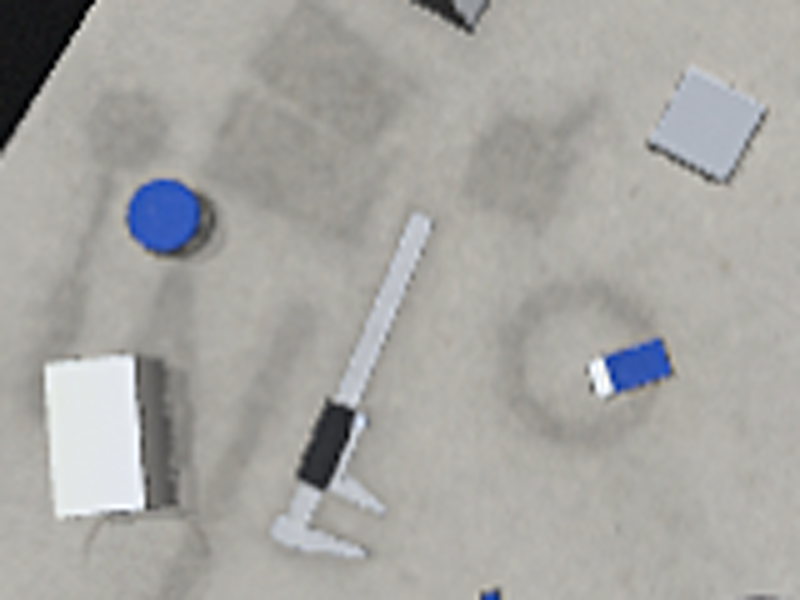

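View pics/b.png

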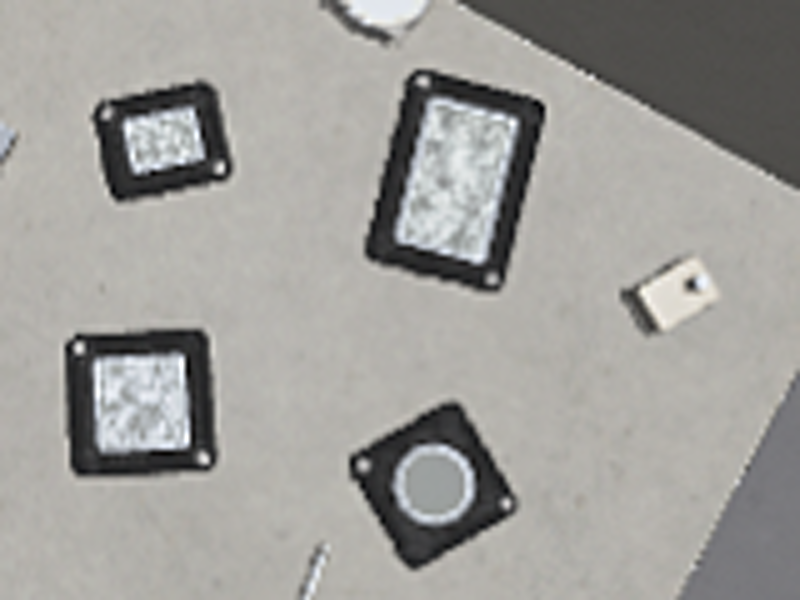

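The crop shows the real block, with its pin, at (395,188). The blue thing at (236,209) is an eraser, so it's a decoy. I'll refine the magazine and waffle pad figures and check for tall neighbours.

```bash
cat > m2.py <<'E'
from h import *
import sys
def rect(p):
    b=cv2.boxPoints(cv2.minAreaRect(p.astype(np.float32))); e=b[1]-b[0],b[2]-b[1]
    L=max(e,key=np.linalg.norm); a=np.degrees(np.arctan2(L[1],L[0])); a=(a+90)%180-90
    return b.mean(0).round(1),np.sort([np.linalg.norm(x) for x in e]).round(1),round(float(a),1)
def pad(im,w,u,v,r):
    s=cv2.cvtColor(im,6)[v-r:v+r,u-r:u+r]; nn,l,st,ce=cv2.connectedComponentsWithStats((s<75).astype(np.uint8))
    j=1+st[1:,4].argmax(); Q=w[v-r:v+r,u-r:u+r][l==j]; return rect(Q[(abs(Q[:,2]-4)<8)][:,:2])
if __name__=='__main__':
    z=np.load('top0.npz'); im,w=z['im'],z['w']
    p=w[198:246,106:154].reshape(-1,3); print('mag',rect(p[abs(p[:,2]-55)<4][:,:2]))
    for n,u,v,r in [('pblk',292,158,20),('pmag',351,166,30),('pwaf',288,210,19),('ppot',347,226,20)]: print(n,pad(im,w,u,v,r))
    P=np.load('side0.npz')['w'].reshape(-1,3); P=np.vstack([P,w.reshape(-1,3)])
    for n,x,y in [('mag',432,315),('pot',555,286),('waf',607,-21),('blk',519,-430),('pblk',613,-139),('pmag',589,-309),('pwaf',467,-122),('ppot',414,-290)]:
        D=np.hypot(P[:,0]-x,P[:,1]-y); k=(D<150)&(D>55)&(P[:,2]>20)&(P[:,2]<200)
        q=P[k]; d=D[k]
        print(n,[(int(h),int(d[q[:,2]>h].min()),q[q[:,2]>h][d[q[:,2]>h].argmin()].round().astype(int).tolist()) for h in (25,60,90) if (q[:,2]>h).any()])
E
python3 m2.py
```

```text
mag (array([431.5, 315. ], dtype=float32), array([54.3, 85.8], dtype=float32), 5.0)
pblk (array([ 613.1, -139.7], dtype=float32), array([58.7, 70.2], dtype=float32), -78.8)
pmag (array([ 589.1, -309.7], dtype=float32), array([ 81.5, 116.4], dtype=float32), -15.6)
pwaf (array([ 462.1, -124.7], dtype=float32), array([80.3, 81.4], dtype=float32), -87.4)
ppot (array([ 413.8, -290.8], dtype=float32), array([72.1, 73.2], dtype=float32), 28.7)
mag [(25, 105, [535, 296, 31])]
pot [(25, 79, [476, 294, 27])]
waf [(25, 138, [687, 93, 101]), (60, 138, [687, 93, 101]), (90, 138, [687, 93, 101])]
blk []
pblk [(25, 149, [763, -134, 47])]
pmag [(25, 139, [526, -434, 28])]
pwaf []
ppot []
```

{"name": "step_arm", "arguments": {
  "series": [32.5,8.5,-12,0.17,0,32.5,8.5,-12,0.17,0,32.5,8.5,-12,0.17,0,32.5,8.5,-12,0.17,0,32.5,8.5,-12,0.17,0,32.5,8.5,-12,0.17,0,32.5,8.5,-12,0.17,0,32.5,8.5,-12,0.17,0,32.5,8.5,-12,0.17,0,32.5,8.5,-12,0.17,0,0,0,0,0,0,0,0,0,0,0],
  "squeeze": 20
}}

```text
clock: 1.6
eef_pos: [518.1, -430.0, 110.3]
eef_rot: [-3.141, -0.0, 2.058]
wrist_force: [-0.7, 0.4, 0.7]
finger_gap: 94.1
finger_force: 0.0
```

{"name": "step_arm", "arguments": {
  "series": [0.6,0,-30,0,0,0,0,-30,0,0,0,0,-15,0,0,0,0,-7,0,0,0,0,0,0,0,0,0,0,0,1,0,0,0,0,1,0,0,0,0,1,0,0,0,0,1,0,0,0,0,1,0,0,0,0,1,0,0,0,0,1,0,0,0,0,1],
  "squeeze": 25
}}

```text
clock: 3.22
eef_pos: [519.3, -429.8, 28.4]
eef_rot: [-3.142, 0.0, 2.06]
wrist_force: [-0.2, 0.3, 0.4]
finger_gap: 27.5
finger_force: 24.9
```

{"name": "step_arm", "arguments": {
  "series": [0,0,20,0,1,0,0,30,0,1,0,0,20,0,1,9.4,29,0,-0.03,1,9.4,29,0,-0.03,1,9.4,29,0,-0.03,1,9.4,29,0,-0.03,1,9.4,29,0,-0.03,1,9.4,29,0,-0.03,1,9.4,29,0,-0.03,1,9.4,29,0,-0.03,1,9.4,29,0,-0.03,1,9.4,29,0,-0.024,1,0,0,0,0,1,0,0,0,0,1]
}}

```text
clock: 5.1
eef_pos: [613.1, -140.2, 98.8]
eef_rot: [3.141, 0.0, 1.766]
wrist_force: [-0.7, -0.6, -2.2]
finger_gap: 27.9
finger_force: 24.9
```

{"name": "step_arm", "arguments": {
  "series": [0,0,-30,0,1,0,0,-20,0,1,0,0,-10,0,1,0,0,-6,0,1,0,0,0,0,1,0,0,0,0,1,0,0,0,0,0.5,0,0,0,0,0.5,0,0,0,0,0.5,0,0,0,0,0.5,0,0,20,0,0.5,0,0,40,0,0.5,0,0,40,0,0.2,0,0,0,0,0,0,0,0,0,0]
}}

```text
clock: 6.98
eef_pos: [613.1, -139.7, 132.7]
eef_rot: [3.142, 0.0, 1.766]
wrist_force: [-1.0, -0.1, 0.9]
finger_gap: 73.2
finger_force: 0.0
```

{"name": "step_arm", "arguments": {
  "series": [-1.2,23.6,-5,-0.139,0,-1.2,23.6,-5,-0.139,0,-1.2,23.6,-5,-0.139,0,-1.2,23.6,-5,-0.139,0,-1.2,23.6,-5,-0.14,0,0,0,0,0,0,0,0,-30,0,0,0,0,-30,0,0,0,0,-12,0,0,0,0,-8,0,0,0,0,0,0,0,0,0,0,0,1,0,0,0,0,1,0,0,0,0,1,0,0,0,0,1,0,0,0,0,1,0,0,0,0,1],
  "squeeze": 15
}}

```text
clock: 9.1
eef_pos: [607.3, -21.8, 27.5]
eef_rot: [3.142, -0.0, 1.07]
wrist_force: [-0.5, -0.2, 1.3]
finger_gap: 50.0
finger_force: 15.0
```

{"name": "step_arm", "arguments": {
  "series": [0,0,20,0,1,0,0,30,0,1,0,0,20,0,1,-24,-17,0,0.091,1,-24,-17,0,0.091,1,-24,-17,0,0.091,1,-24,-17,0,0.091,1,-24,-17,0,0.091,1,-24.5,-17,0,0.091,1,0,0,0,0,1,0,0,0,0,1,0,0,-30,0,1,0,0,-20,0,1,0,0,-10,0,1,0,0,-5,0,1,0,0,0,0,1,0,0,0,0,1]
}}

```text
clock: 11.22
eef_pos: [463.1, -123.8, 33.0]
eef_rot: [3.141, 0.0, 1.616]
wrist_force: [0.9, -0.5, -0.2]
finger_gap: 50.5
finger_force: 15.0
```

{"name": "step_arm", "arguments": {
  "series": [0,0,0,0,0.3,0,0,0,0,0.3,0,0,0,0,0.3,0,0,0,0,0.3,0,0,20,0,0.3,0,0,40,0,0.3,0,0,40,0,0,0,0,0,0,0,0,0,0,0,0]
}}

```text
clock: 12.35
eef_pos: [462.4, -123.7, 131.8]
eef_rot: [-3.141, -0.0, 1.616]
wrist_force: [-0.0, -1.1, 0.1]
finger_gap: 92.0
finger_force: 0.0
```

{"name": "step_arm", "arguments": {
  "series": [9.2,41,0,0,0,9.2,41,0,0,0,9.2,41,0,0,0,9.2,41,0,0,0,9.2,41,0,0,0,9.2,41,0,0,0,9.2,41,0,0,0,9.2,41,0,0,0,9.2,41,0,0,0,9.2,41,0,0,0,0,0,0,0,0,0,0,0,0,0]
}}

```text
clock: 13.85
eef_pos: [554.3, 285.6, 131.0]
eef_rot: [-3.14, 0.001, 1.616]
wrist_force: [0.2, 0.2, -0.4]
finger_gap: 94.2
finger_force: 0.0
```

{"name": "step_arm", "arguments": {
  "series": [0,0,-50,0,0,0,0,-30,0,0,0,0,-15,0,0,0,0,-7,0,0,0,0,0,0,0,0,0,0,0,1,0,0,0,0,1,0,0,0,0,1,0,0,0,0,1,0,0,0,0,1,0,0,0,0,1,0,0,0,0,1],
  "squeeze": 15
}}

```text
clock: 15.35
eef_pos: [554.7, 286.2, 30.4]
eef_rot: [-3.142, 0.0, 1.616]
wrist_force: [-0.6, -0.2, 0.1]
finger_gap: 41.9
finger_force: 15.0
```

{"name": "step_arm", "arguments": {
  "series": [0,0,30,0,1,0,0,40,0,1,0,0,10,0,1,-10,-41.2,0,0,1,-10,-41.2,0,0,1,-10,-41.2,0,0,1,-10,-41.2,0,0,1,-10,-41.2,0,0,1,-10,-41.2,0,0,1,-10,-41.2,0,0,1,-10,-41.2,0,0,1,-10,-41.2,0,0,1,-10,-41.2,0,0,1,-10,-41.2,0,0,1,-10,-41.2,0,0,1,-10,-41.2,0,0,1,-10.5,-41.2,0,0,1,0,0,0,0,1,0,0,0,0,1]
}}

```text
clock: 17.73
eef_pos: [414.0, -290.0, 109.7]
eef_rot: [-3.141, -0.001, 1.616]
wrist_force: [-0.1, -0.1, -0.8]
finger_gap: 41.9
finger_force: 15.0
```

{"name": "step_arm", "arguments": {
  "series": [0,0,-40,0,1,0,0,-20,0,1,0,0,-10,0,1,0,0,-5,0,1,0,0,0,0,1,0,0,0,0,1]
}}

```text
clock: 18.48
eef_pos: [414.5, -290.7, 36.1]
eef_rot: [3.141, 0.001, 1.616]
wrist_force: [0.0, 0.0, -0.3]
finger_gap: 41.5
finger_force: 15.0
```

{"name": "step_arm", "arguments": {
  "series": [0,0,-1,0,1,0,0,0,0,0.4,0,0,0,0,0.4,0,0,0,0,0.4,0,0,0,0,0.4,0,0,20,0,0.4,0,0,40,0,0.3,0,0,40,0,0,0,0,0,0,0]
}}

```text
clock: 19.6
eef_pos: [415.2, -291.3, 137.1]
eef_rot: [3.138, 0.003, 1.616]
wrist_force: [0.2, -0.1, -1.2]
finger_gap: 82.5
finger_force: 0.0
```

{"name": "step_arm", "arguments": {
  "series": [1.2,40.3,0,-0.101,0,1.2,40.3,0,-0.101,0,1.2,40.3,0,-0.101,0,1.2,40.3,0,-0.101,0,1.2,40.3,0,-0.101,0,1.2,40.3,0,-0.101,0,1.2,40.3,0,-0.101,0,1.2,40.3,0,-0.101,0,1.2,40.3,0,-0.101,0,1.2,40.3,0,-0.101,0,1.2,40.3,0,-0.101,0,1.2,40.3,0,-0.101,0,1.2,40.3,0,-0.101,0,1.2,40.3,0,-0.101,0,1.2,40.3,0,-0.107,0,0,0,0,0,0,0,0,0,0,0]
}}

```text
clock: 21.72
eef_pos: [431.9, 313.3, 133.5]
eef_rot: [3.141, 0.001, 0.096]
wrist_force: [0.2, -0.1, 0.1]
finger_gap: 94.2
finger_force: 0.0
```

{"name": "step_arm", "arguments": {
  "series": [0,1,-30,0,0,0,0,-35,0,0,0,0,-20,0,0,0,0,-12,0,0,0,0,0,0,0,0,0,0,0,1,0,0,0,0,1,0,0,0,0,1,0,0,0,0,1,0,0,0,0,1,0,0,0,0,1,0,0,0,0,1],
  "squeeze": 25
}}

```text
clock: 23.22
eef_pos: [432.3, 315.1, 37.6]
eef_rot: [-3.141, -0.0, 0.095]
wrist_force: [-0.9, 1.8, 2.6]
finger_gap: 49.6
finger_force: 25.0
```

{"name": "step_arm", "arguments": {
  "series": [0,0,20,0,1,0,0,40,0,1,0,0,30,0,1,10.45,-41.6,0,-0.0255,1,10.45,-41.6,0,-0.0255,1,10.45,-41.6,0,-0.0255,1,10.45,-41.6,0,-0.0255,1,10.45,-41.6,0,-0.0255,1,10.45,-41.6,0,-0.0255,1,10.45,-41.6,0,-0.0255,1,10.45,-41.6,0,-0.0255,1,10.45,-41.6,0,-0.0255,1,10.45,-41.6,0,-0.0255,1,10.45,-41.6,0,-0.0255,1,10.45,-41.6,0,-0.0255,1,10.45,-41.6,0,-0.0255,1,10.45,-41.6,0,-0.0255,1,10.45,-41.6,0,-0.0255,1,0,0,0,0,1,0,0,0,0,1]
}}

```text
clock: 25.72
eef_pos: [588.6, -308.5, 126.7]
eef_rot: [-3.141, 0.001, -0.287]
wrist_force: [0.1, 0.1, -2.4]
finger_gap: 49.8
finger_force: 25.0
```

{"name": "step_arm", "arguments": {
  "series": [0,0,0,0,1,0,0,-40,0,1,0,0,-30,0,1,0,0,-10,0,1,0,0,-4,0,1,0,0,0,0,1,0,0,0,0,1]
}}

```text
clock: 26.6
eef_pos: [589.4, -309.3, 44.6]
eef_rot: [3.141, -0.002, -0.288]
wrist_force: [0.2, 0.7, -1.9]
finger_gap: 50.1
finger_force: 25.0
```

{"name": "step_arm", "arguments": {
  "series": [0,0,-2.3,0,1,0,0,0,0,1,0,0,0,0,0.3,0,0,0,0,0.3,0,0,0,0,0.3,0,0,0,0,0.3,0,0,20,0,0.3,0,0,40,0,0.3,0,0,50,0,0,0,0,40,0,0,-20,40,10,0,0,-20,60,0,0,0,-20,60,0,0,0,-20,60,0,0,0,-20,60,0,0,0,-20,60,0,0,0,-20,60,0,0,0,-20,60,0,0,0,0,0,0,0,0]
}}

```text
clock: 28.98
eef_pos: [429.5, 149.1, 202.7]
eef_rot: [-3.14, -0.002, -0.282]
wrist_force: [0.2, 0.7, 0.6]
finger_gap: 94.0
finger_force: 0.0
```

```bash
python3 - <<'E'
from h import *
from m2 import rect,pad
im,d,w=cloud('top'); np.savez('top1.npz',im=im,w=w)
cv2.imwrite('pics/t1.png',cv2.resize(im[130:250,260:420],(800,600),interpolation=2))
for n,u,v,r,h,t in [('blk',292,158,20,22,4),('mag',351,166,30,59,4),('waf',288,210,22,18,4),('pot',347,226,22,38,4)]:
    p=w[v-r:v+r,u-r:u+r].reshape(-1,3); k=abs(p[:,2]-h)<t; print(n,k.sum(),rect(p[k][:,:2]),np.median(p[k],0).round(1))
s,_,_=cloud('side'); cv2.imwrite('pics/s1.png',cv2.resize(s[120:240,170:330],(800,600),interpolation=2)); print(manip.read_state()['eef_pos'])
E
```

```text
blk 123 (array([ 613.7, -141.3], dtype=float32), array([28. , 39.1], dtype=float32), -79.3) [ 612.5 -141.1   21.8]
mag 549 (array([ 586. , -308.4], dtype=float32), array([50.9, 85.1], dtype=float32), -17.3) [ 586.8 -308.8   58.6]
waf 308 (array([ 463.2, -123.7], dtype=float32), array([48.1, 48.3], dtype=float32), 89.4) [ 464.3 -124.7   17.5]
pot 171 (array([ 416.2, -288.6], dtype=float32), array([37.8, 38.7], dtype=float32), 43.1) [ 415.6 -287.6   37.9]
[430.72026162 146.16675581 202.20862635]
```

View pics/t1.png

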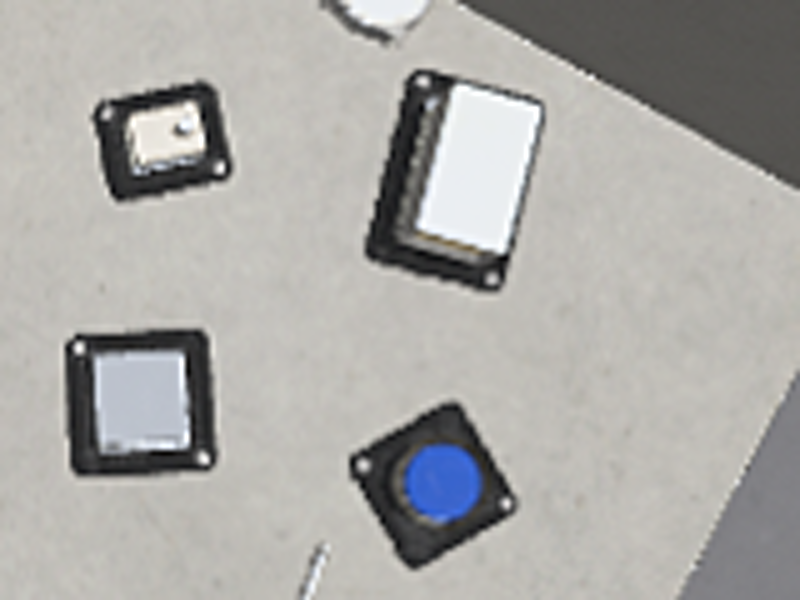

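View pics/s1.png

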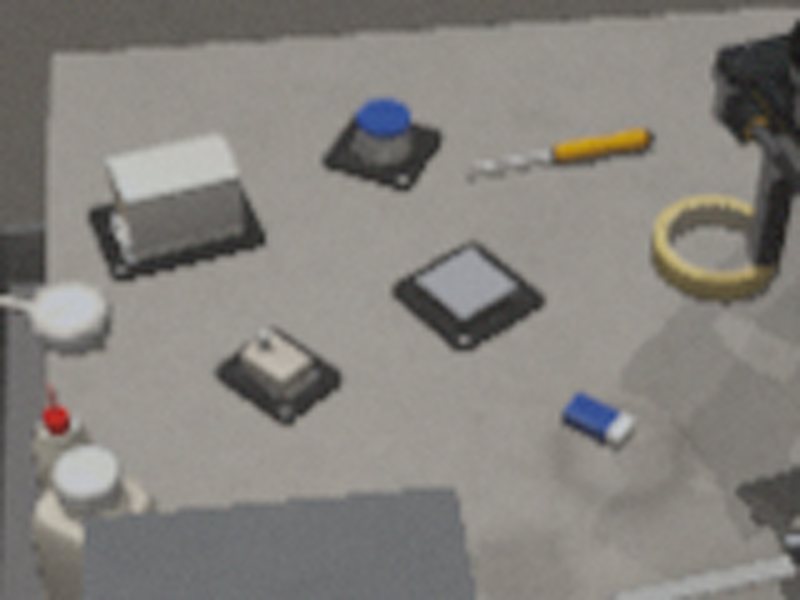

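Both views show all four pieces upright and centred on their pads, within about 3 mm and 3°. Their top heights match standing on a 4 mm pad, and the gripper is clear of everything.

```bash
python3 -c "
from cell import manip
print(manip.sign_off())"
```

```text
the job is handed in; nothing more can be done
None
```

All four pieces are upright and released on their matching pads, within about 3 mm and 3° by the final camera check, and the job was handed in at about 29 s; sign-off returned no verdict.

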